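# Slide the shouldered thickness gauge into the slab roller's gap

### The arm

A 6-joint arm with a two-finger parallel gripper is mounted at the origin on the work surface. World frame = base frame: x ahead of the robot, y to its left, z up, the work surface at z = 0. Lengths are in m, angles in rad, forces in N, time in s.
With the tool pointing down it reaches from about 0.25 to 0.725 m from the base axis. Payload 9.7 kg.
Tool frame: the origin (TCP) lies midway between the tips of the shut fingers; the grasp point (between the pads) lies 19 mm behind it (ctrl.grip_depth is the distance from the TCP to the grasp point, in m); z points along the fingers, y is the line along which they close (so a half turn about z gives the same grasp; the last joint's range is limited). The gripper opens to 85 mm and grips with 20 to 120 N. Pads are 22 mm wide; open, the fingers measure 114 mm over their backs; the gripper's body (76 mm by 85 mm) begins 54 mm behind the grasp point. The pads swing forward as they close: fully open they stand 13 mm farther back than shut.
Start: joints at [1.114, 0.087, 0.176, 1.66, 0, 1.571], TCP at [0.243, 0.494, 0.231] pointing down, gripper open.
Joint ranges: [-3.13, 3.13], [-0.85, 1.81], [-1.15, 1.24], [-2.2, 2.28], [-1.44, 1.52], [-3.14, 3.14]. Speed limits (rad/s): [2.22, 2.22, 2.57, 3.14, 3.14, 3.14].

### API

Orientations are given as a 3x3 rotation matrix whose columns are the frame's x, y, z axes.
In Python, from bench import ctrl gives the robot as it stands. The module is installed in compiled form; this text tells all that it offers.
- The arm moves only by the tool servo_tool, never from a script. Its argument "motion" is a list of rows, each an object with "offset": the shift along the tool's x, y, z each as a share of 300 mm, from -1 to 1, a list of three; "delta_rot": the turn, a rotation vector about the tool's x, y, z each as a share of 45 degrees, from -1 to 1, a list of three. A call has 1 to 5 rows; each row is the pose to reach, as a shift and turn from the pose commanded when the call began, along the tool's axes at that moment; what a row does not reach only later rows make up. A row lasts 1/12 s, in which the tool goes at most 41.7 mm and 7.16 degrees, less where a joint would pass 70% of its speed; a pose out of reach is approached as far as the arm can. A call with a number of a shift or a turn outside -1 to 1 is refused whole. A call with a gripper value outside its range is refused whole. "jaw" is the finger opening in mm, from 0 to 85.4, set as the call begins (left out, the last holds). The fingers move at their own pace and stop on an object; "grip_force" is the grip in N (left out, the last holds). Time passes only in rows, so rows that repeat a pose let the fingers close. It gives the time, the measured TCP pose, the force, the opening and the grip force at its end, in the units of the state.
- ctrl.read_state(): the state, without advancing time (a new reading comes with each control period).
- ctrl.get_image(name): name is "scene" or "top" or "wrist"; returns the picture (480x640x3 uint8, red, green, blue); there is no depth.
- ctrl.calibration(name): a dict with "fov_y" (degrees; the focal length in pixels is half the picture's height over the tangent of half this angle, whatever the lens; pixels are square), "cx", "cy" (the principal point, pixels), "k1" (the pictures are not rectified: a ray, as slopes to the right and down, at radius r is drawn at 1 + k1 r^2 times it, then the intrinsics apply), "xyz" and "attitude" of the camera in the world. Camera axes: x right, y down, z forward; pixel columns grow to the right and rows downward; lengths in m; the calibration is good to about 2 mm. A picture is of the moment at which its call begins: read the wrist's pose just before it. calibration takes no time and is no camera call; for the wrist camera it gives the pose at the moment of the call.
- ctrl.finish_job(): hands the job in; it is judged then, once.
The state is a dict: "time_s": time; "qpos": joint angles; "joint_velocities": joint speeds; "joint_efforts": joint torques, N m; "position": TCP position; "tcp_rot": TCP orientation; "contact_force": force on the tool from outside, world axes, zero at the start; "torque": the same for the moment, N m; "grip_width": finger opening in m; "grip_force": force on a finger pad.
Only numpy, scipy, OpenCV 4.12 (cv2) and the standard library are available. Lean on these libraries where they do the work, as an engineer would, in place of code of your own. Each camera call takes 0.05 s, during which the arm holds its last target. There are 200 camera calls.

### The job

Slide the wooden-handled thickness gauge straight into the gap under the slab roller's front bar until the step where its metal tongue widens is level with the front face of that bar, and leave it lying flat there, square to the bar. The fresh clay tile waiting behind the roller must not be touched or pushed, and the other things on the bed and table stay where they are.

Things in the scene. Friction and masses are not known exactly. Their poses are not given: they have to be found in the camera images.
- stand: Bench slab roller, fixed: pale wooden bed board 18 mm thick on the table (x -250 to +170, y -180 to +180 mm), crossed by a square steel front bar (x 0 to 22 mm, 12 to 38 mm above the bed) and behind it a steel roller (axis x 55 mm, top 72 mm above the bed) between grey side plates 118 mm high. Origin: on the table below the middle of the bar's front face; x through the gap, y along the bar, z up.
- gap (a point): Mouth of the gap: on the bed's top (18 mm above the table), below the bar's front face, at the middle of the opening, which is 76 mm wide (y -38 to +38 mm) and 12 mm high; steel packing closes the rest. Axes as the stand's: x points into the gap, away from the robot.
- gauge: Loose gauge lying flat on the bed before the gap, 180 mm long, 0.25 to 0.45 kg. Aluminium plate 8 mm thick: tongue 44 mm wide (x 0 to 50 mm), then a step to 64 mm wide (x -40 to 0). Brown wooden handle block x -130 to -40 mm, 96 wide, 40 high, too wide to grasp: push it. Origin: underside, middle of the step's line; x to the tongue's tip, z up. Centre of mass x -60 mm. No stop at the right depth.
- tip (a point): Middle of the tongue's tip, on its underside, 50 mm ahead of the gauge's origin; axes as the gauge's.
- heel (a point): Middle of the rear face of the gauge's handle block, 20 mm above its underside, 130 mm behind the gauge's origin; axes as the gauge's. The gauge slides under 1 to 6 N of push. At the start it may be up to 25 mm off to the side and turned up to 0.2 rad.
- tile: Fresh clay tile, terracotta, 75 x 150 x 12 mm, loose, lying on the bed behind the roller, 20 to 30 mm beyond where the tongue's tip ends up. Origin: centre of its underside. Must not be touched or pushed.
- knife: Modelling spatula, dark wooden handle and steel blade, 170 mm long, under 35 mm high, lying on the bed along its right (-y) edge, beside the gauge. Bystander. Origin: underside, near its middle.
- strip: Dark wooden rolling strip, 190 x 22 x 9 mm, lying on the bed along its left (+y) edge, beside the gauge. Bystander. Origin: centre of its underside.
- rib: Dark wooden rib, a disc of 90 mm diameter with a stub, 8 mm thick, on the table to the left. Bystander. Origin: centre of the disc's underside.
- pot: Grey hand-built pot, 128 mm diameter, 105 mm high, on the table. Bystander. Origin: centre of its underside.
- bowl: Terracotta bowl, 140 mm diameter, 60 mm high, on the table. Bystander. Origin: centre of its underside.
- mug: Blue mug, 80 mm diameter, 90 mm high, on the table. Bystander. Origin: centre of its underside.
- jar: Amber glaze jar, 70 mm diameter, 100 mm high, on the table. Bystander. Origin: centre of its underside.
Mind the look-alikes: they are no part of the job. Leave any blue, purple or turquoise look-alike of the gauge alone.

How it is judged:
By the outcome, as a careful person would: the job done as asked, in the order asked, and still so for the second after the job is handed in, with the robot touching nothing.
It also fails if it takes over 51 s, if anything falls off the work surface, if the arm or the gripper's body presses on something with over 40 N, if the wrist force passes 120 N, or if a joint passes its speed limit or range.

## Working session

There is one attempt and no reset: what is moved stays moved. The work goes in short steps, Python scripts to look and compute and a tool call to move; the robot and the scene stay as the last step left them, time stands still between calls to the robot, and variables do not carry over. Pictures are saved under pics/ and viewed, at most 12 in all, crops included, and the job is handed in when it is done.

Besides the shell and the picture viewer there is one more tool, called by a JSON object that holds its "name" and its "arguments", one argument or row to a line. servo_tool: Moves the arm, as the interface text tells. Shift numbers are shares of 300 mm and turn numbers shares of 45 degrees, none past 1 either way. Its arguments: {"type":"object","properties":{"motion":{"type":"array","items":{"type":"object","properties":{"offset":{"type":"array","items":{"type":"number"}},"delta_rot":{"type":"array","items":{"type":"number"}}}}},"jaw":{"type":"number"},"grip_force":{"type":"number"}},"required":["motion"]}

```bash
mkdir -p pics; cat > h.py <<'E'
import numpy as np, cv2
from bench import ctrl
def cal(n):
    c=ctrl.calibration(n); f=240/np.tan(np.radians(c["fov_y"])/2)
    K=np.array([[f,0,c["cx"]],[0,f,c["cy"]],[0,0,1]]); D=np.array([c["k1"],0,0,0.])
    return K,D,np.array(c["xyz"]),np.array(c["attitude"])
def ray(c,px,z):
    K,D,p,R=c; u=cv2.undistortPoints(np.array(px,float).reshape(-1,1,2),K,D).reshape(-1,2)
    d=np.c_[u,np.ones(len(u))]@R.T
    return p+d*((z-p[2])/d[:,2])[:,None]
def proj(c,P):
    K,D,p,R=c; return cv2.projectPoints(np.array(P,float).reshape(-1,1,3),cv2.Rodrigues(R.T)[0],-R.T@p,K,D)[0].reshape(-1,2)
def snap(n,f):
    c=cal(n); im=ctrl.get_image(n)[:,:,::-1].copy(); cv2.imwrite(f"pics/{f}.png",im); return c,im
E
python3 - <<'E'
from h import *
for n in("top","scene"):
    c,im=snap(n,n+"0"); print(n,c)
s=ctrl.read_state(); print(s["time_s"],s["position"],s["tcp_rot"],s["contact_force"])
E
```

```text
top (array([[459.30139682,   0.        , 323.9122202 ],
       [  0.        , 459.30139682, 235.96112623],
       [  0.        ,   0.        ,   1.        ]]), array([-0.1119923,  0.       ,  0.       ,  0.       ]), array([ 0.44956391, -0.02031516,  1.14312541]), array([[-0.01495853, -0.99682411,  0.07821725],
       [-0.99962052,  0.01671836,  0.02189301],
       [-0.02313114, -0.07786008, -0.99669592]]))
scene (array([[515.05653317,   0.        , 322.1353256 ],
       [  0.        , 515.05653317, 235.6919856 ],
       [  0.        ,   0.        ,   1.        ]]), array([-0.12220858,  0.        ,  0.        ,  0.        ]), array([0.97155125, 0.69941849, 1.21405708]), array([[-0.85820139,  0.41060749, -0.30804524],
       [ 0.51308616,  0.70403026, -0.49100305],
       [ 0.01526364, -0.57943324, -0.81487676]]))
0.1 [0.24251298 0.49343656 0.23064028] [[-8.97464769e-01  4.41085834e-01 -5.24918966e-04]
 [ 4.41086146e-01  8.97464138e-01 -1.06420159e-03]
 [ 1.69170287e-06 -1.18661792e-03 -9.99999296e-01]] [-0.41220293 -0.44056062 -0.36760006]
```

View pics/top0.png

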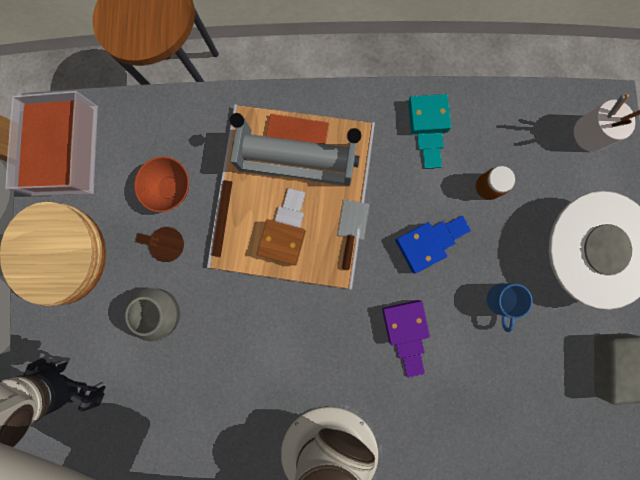

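View pics/scene0.png

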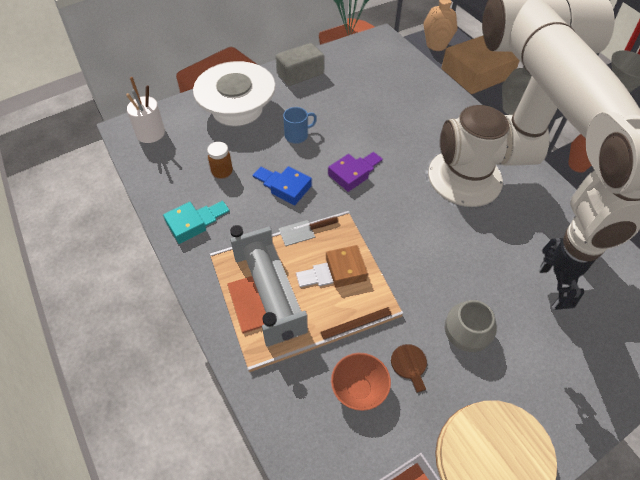

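The wooden-handled gauge in the top view has its handle at (281,242) and its tongue at (293,198). The look-alikes are turquoise (431,115), blue (425,247) and purple (406,325). Only the brown-handled one with the bright tongue, on the bed before the roller, fits. I'll enlarge it to confirm and pick out corners.

```bash
python3 - <<'E'
from h import *
im=cv2.imread("pics/top0.png")[98:298,195:395]
cv2.imwrite("pics/crop1.png",cv2.resize(im,(600,600),interpolation=cv2.INTER_CUBIC))
im=cv2.imread("pics/scene0.png")[205:375,200:410]
cv2.imwrite("pics/crop2.png",cv2.resize(im,(735,595),interpolation=cv2.INTER_CUBIC))
E
```

```text
(no output)
```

View pics/crop1.png

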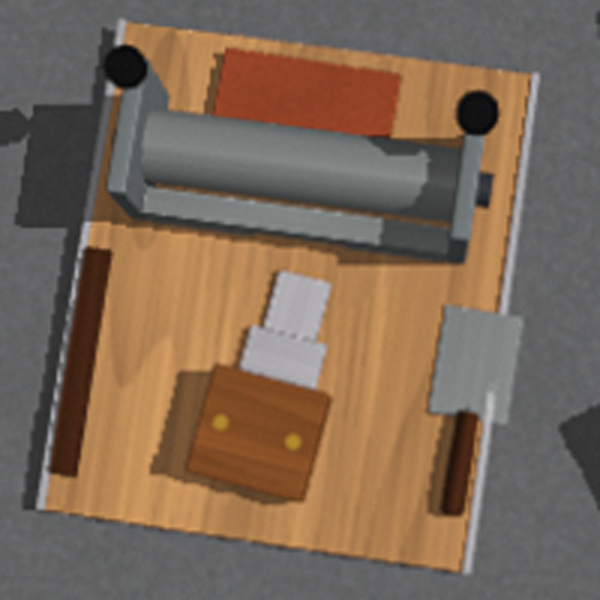

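View pics/crop2.png

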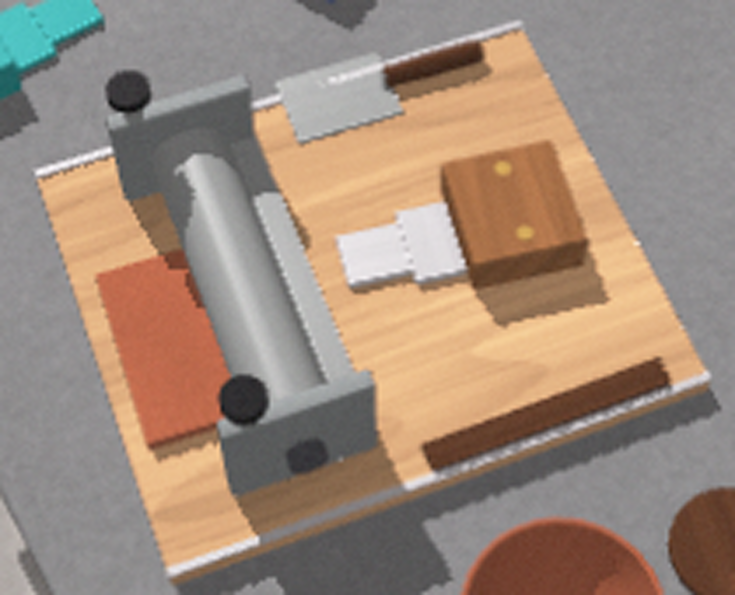

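The crop confirms it: brown block with two brass dots, bright stepped tongue at crop (300,305) pointing at the bar. Now the stand and gauge poses from hand-picked corners in both views.

```bash
cat > fit.py <<'E'
from h import *
def fit2(model,world):
    m=np.array(model,float);w=np.array(world)[:,:2]
    mc,wc=m.mean(0),w.mean(0);a=m-mc;b=w-wc
    th=np.arctan2((a[:,0]*b[:,1]-a[:,1]*b[:,0]).sum(),(a*b).sum())
    R=np.array([[np.cos(th),-np.sin(th)],[np.sin(th),np.cos(th)]]);t=wc-R@mc
    return t,th,R,np.linalg.norm(m@R.T+t-w,axis=1)*1e3
E
python3 - <<'E'
from fit import *
T=cal("top");S=cal("scene")
tp=lambda l:np.array(l)/3.+[195,98]; sp=lambda l:np.array(l)/3.5+[200,205]
bed=[(-.25,.18),(-.25,-.18),(.17,-.18),(.17,.18)]
A=ray(T,tp([(40,509),(469,572),(538,73),(121,20)]),.018)
B=ray(S,sp([(709,375),(520,22),(37,173),(172,572)]),.018)
g=[(.05,.022),(.05,-.022),(-.04,.048),(-.04,-.048),(-.13,-.048),(-.13,.048)]
def G(c,p): return np.r_[ray(c,p[:2],.026),ray(c,p[2:],.058)]
C=G(T,tp([(280,270),(331,282),(217,366),(330,396),(302,500),(187,468)]))
Dd=G(S,sp([(350,287),(338,236),(468,280),(442,168),(552,142),(588,240)]))
for n,m,w in(("bedT",bed,A),("bedS",bed,B),("bed",bed*2,np.r_[A,B]),("gT",g,C),("gS",g,Dd),("g",g*2,np.r_[C,Dd])):
    t,th,R,e=fit2(m,w);print(n,t.round(4),round(th,4),e.round(1))
    if n=="bed":b=(t,th,R)
print("gauge in stand",((t-b[0])@b[2]).round(4),th-b[1])
s=ctrl.read_state();p=np.array(s["position"]);Rt=np.array(s["tcp_rot"])
tg=np.r_[t+R@[-.02,0],.25]
print("grasp xyz",tg,"offset/0.3",Rt.T@(tg-p)/.3)
for ym in (R@[0,1],-(R@[0,1])):
    v=Rt.T@np.r_[ym,0];print("turn about tool z deg",np.degrees(np.arctan2(-v[0],v[1])))
print(s["qpos"])
c=ctrl.calibration("wrist");print("cam in tool",Rt.T@(np.array(c["xyz"])-p),Rt.T@np.array(c["attitude"]),c["fov_y"])
E
```

```text
bedT [0.6829 0.0764] -0.1577 [1.5 1.6 1.1 1.2]
bedS [0.681 0.079] -0.1567 [3.2 2.  2.5 2.6]
bed [0.682  0.0777] -0.1572 [2.7 1.1 1.4 2.8 1.6 3.1 4.1 3.1]
gT [0.6037 0.0824] -0.2728 [0.4 1.  3.2 2.9 2.2 3.1]
gS [0.6061 0.0899] -0.2887 [1.9 3.9 8.8 2.2 0.9 5.1]
g [0.6049 0.0861] -0.2808 [ 3.5  2.8  7.   4.5  4.8  5.9  3.6  3.3 12.6  6.5  4.1  0.2]
gauge in stand [-0.0774 -0.0038] -0.12355107480315378
grasp xyz [0.58570558 0.09168007 0.25      ] offset/0.3 [-1.61737487 -0.6973587  -0.06370769]
turn about tool z deg -10.087225013474308
turn about tool z deg 169.9127749865257
[1.11398904e+00 8.74310523e-02 1.75214565e-01 1.65976646e+00
 1.69320002e-06 1.57079759e+00]
cam in tool [ 0.06640438  0.00025726 -0.14272444] [[ 8.48703004e-04 -9.64661733e-01 -2.63490078e-01]
 [ 9.99999216e-01  1.06143678e-03 -6.65015955e-04]
 [ 9.21193504e-04 -2.63489307e-01  9.64661877e-01]] 65.40881666374884
```

{"name": "servo_tool", "arguments": {
  "motion": [
    {"offset":[-0.13,-0.055,0],"delta_rot":[0,0,0]},
    {"offset":[-0.26,-0.11,0],"delta_rot":[0,0,0]},
    {"offset":[-0.38,-0.165,0],"delta_rot":[0,0,0]},
    {"offset":[-0.51,-0.22,0],"delta_rot":[0,0,0]},
    {"offset":[-0.63,-0.27,0],"delta_rot":[0,0,0]}
  ],
  "jaw": 85,
  "grip_force": 20
}}

```text
time_s: 0.52
position: [0.3772, 0.3358, 0.2311]
tcp_rot: [[-0.898, 0.441, -0.0], [0.441, 0.898, -0.0], [0.0, -0.0, -1.0]]
contact_force: [0.4, 0.2, -0.9]
grip_width: 0.0847
grip_force: 0.0
```

{"name": "servo_tool", "arguments": {
  "motion": [
    {"offset":[-0.13,-0.055,0],"delta_rot":[0,0,0]},
    {"offset":[-0.26,-0.11,0],"delta_rot":[0,0,-0.05]},
    {"offset":[-0.38,-0.165,0],"delta_rot":[0,0,-0.1]},
    {"offset":[-0.51,-0.22,0],"delta_rot":[0,0,-0.17]},
    {"offset":[-0.63,-0.27,0],"delta_rot":[0,0,-0.22]}
  ]
}}

```text
time_s: 0.93
position: [0.5113, 0.1794, 0.2311]
tcp_rot: [[-0.961, 0.278, -0.0], [0.278, 0.961, -0.0], [0.0, -0.0, -1.0]]
contact_force: [0.1, 1.6, -0.1]
grip_width: 0.0851
grip_force: 0.0
```

{"name": "servo_tool", "arguments": {
  "motion": [
    {"offset":[-0.11,-0.07,0],"delta_rot":[0,0,0]},
    {"offset":[-0.22,-0.14,0],"delta_rot":[0,0,0]},
    {"offset":[-0.32,-0.21,0],"delta_rot":[0,0,0]},
    {"offset":[-0.32,-0.21,0],"delta_rot":[0,0,0]},
    {"offset":[-0.32,-0.21,0],"delta_rot":[0,0,0]}
  ]
}}

```text
time_s: 1.35
position: [0.5855, 0.0924, 0.2301]
tcp_rot: [[-0.959, 0.283, -0.002], [0.283, 0.959, -0.0], [0.002, -0.001, -1.0]]
contact_force: [-0.2, 0.1, 0.0]
grip_width: 0.0847
grip_force: 0.0
```

```bash
python3 - <<'E'
from h import *
s=ctrl.read_state();c,im=snap("wrist","w1");print(s["position"],s["joint_velocities"])
np.save("w1.npy",np.array(list(c),dtype=object),allow_pickle=True)
E
```

```text
[0.58547818 0.09244231 0.23010468] [ 0.04596439 -0.0302828  -0.01886039  0.00815811  0.00762529  0.01842243]
```

View pics/w1.png

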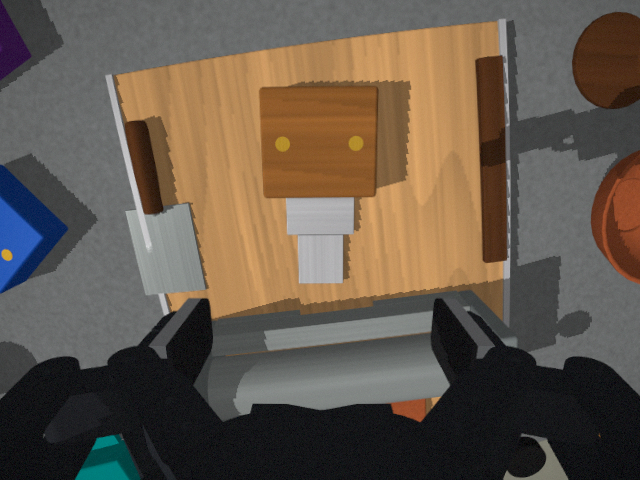

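The wrist view shows the handle top at (260–377, 87–198), the step line at (288–354, 234), the tip at (300–342, 283) and bed front corners at (107,75) and (506,20). The bar runs across at rows 315–345.

```bash
python3 - <<'E'
from fit import *
c=tuple(np.load("w1.npy",allow_pickle=True))
im=cv2.imread("pics/w1.png")
# refine: bright plate mask + brown handle mask extents
hsv=cv2.cvtColor(im,cv2.COLOR_BGR2HSV)
pl=((hsv[...,1]<40)&(hsv[...,2]>130)).astype(np.uint8);pl[:190]=0;pl[292:]=0;pl[:,:270]=0;pl[:,370:]=0
for r in(203,215,228,240,255,270,280):
    x=np.where(pl[r])[0];print(r,x.min(),x.max())
for q in(293,305,320,336,350):
    y=np.where(pl[:,q])[0];print("col",q,y.min(),y.max())
# handle brown vs. bed: gradient of saturation/value along rows
v=hsv[...,2].astype(int)
for r in(100,140,180):print(r,[int(k) for k in np.argsort(-abs(np.diff(v[r,240:400])))[:6]+240])
for q in(275,320,365):print("c",q,[int(k) for k in np.argsort(-abs(np.diff(v[70:215,q])))[:6]+70])
g=[(.05,.022),(.05,-.022),(0,.032),(0,-.032),(-.04,.048),(-.04,-.048),(-.13,-.048),(-.13,.048)]
P=np.r_[ray(c,[(342,283),(299.5,283),(354.5,234.5),(287.5,234.5)],.026),ray(c,[(376.5,197),(264,197.5),(260.5,87),(378,87)],.058)]
t,th,R,e=fit2(g,P);print("gauge",t,th,e.round(1))
F=ray(c,[(506,20),(107,75)],.018);print("bed front",F,np.linalg.norm(F[0]-F[1]))
d=F[0]-F[1];print("theta",np.arctan2(-d[0],d[1]))
b=fit2([(-.25,.18),(-.25,-.18)],F);print("stand W",b[0],b[1])
# predicted stand overlays for several hypotheses: bar front-top edge
for sx,sy,st in((.682,.0777,-.1572),(.6829,.0764,-.1577),(*b[0],b[1])):
    Rs=np.array([[np.cos(st),-np.sin(st)],[np.sin(st),np.cos(st)]])
    f=lambda x,y,z:np.r_[Rs@[x,y]+[sx,sy],z]
    print(proj(c,[f(0,.05,.056),f(0,-.05,.056),f(-.25,.18,.018),f(-.25,-.18,.018)]).round(1).tolist(),"gauge in stand",((t-[sx,sy])@Rs).round(4),round(th-st,4))
cv2.imwrite("pics/c3.png",cv2.resize(im[190:390,200:460],(780,600),interpolation=cv2.INTER_CUBIC))
E
```

```text
203 286 353
215 287 353
228 287 353
240 298 342
255 298 342
270 299 342
280 299 342
col 293 198 234
col 305 198 282
col 320 198 282
col 336 198 282
col 350 197 233
100 [377, 259, 376, 375, 258, 378]
140 [260, 288, 275, 362, 375, 376]
180 [262, 374, 376, 373, 256, 243]
c 275 [197, 86, 85, 198, 141, 146]
c 320 [80, 79, 197, 198, 86, 88]
c 365 [81, 196, 197, 80, 86, 195]
gauge [0.60513439 0.08577087] -0.28088147777397804 [1.1 0.9 0.5 0.3 0.6 0.7 1.2 2. ]
bed front [[ 0.46554881  0.29766395  0.018     ]
 [ 0.40783771 -0.05941778  0.018     ]] 0.36171526562577666
theta -0.1602332000531324
stand W [0.68349079 0.07923598] -0.16023320005313235
[[388.7, 314.8], [282.7, 327.2], [502.2, 18.2], [105.2, 74.5]] gauge in stand [-0.0772 -0.0041] -0.1237
[[387.6, 316.0], [281.7, 328.4], [501.2, 19.7], [104.4, 75.9]] gauge in stand [-0.0783 -0.003 ] -0.1232
[[390.7, 315.9], [284.7, 328.0], [505.1, 20.1], [107.9, 74.8]] gauge in stand [-0.0784 -0.0061] -0.1206
```

View pics/c3.png

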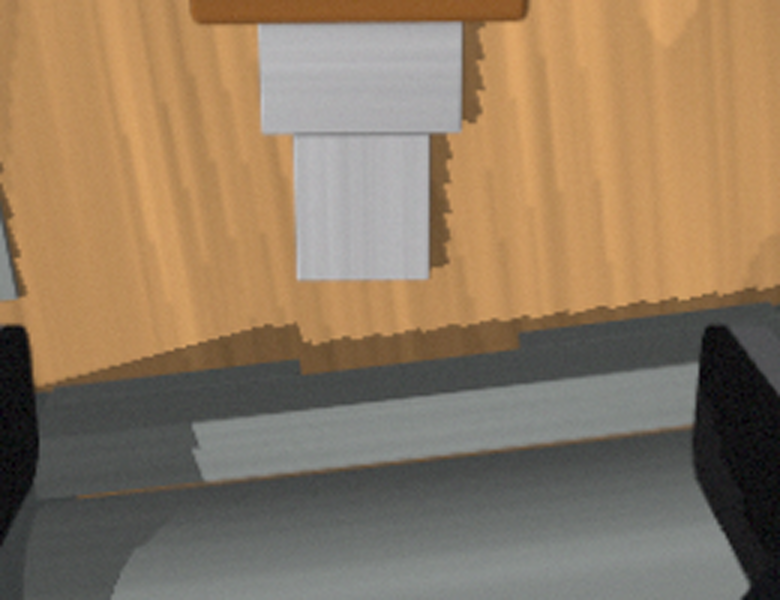

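The crop shows the gap mouth: bar's lower edge from (300,315) to (373.3,306.7) px, the front top edge from (264.3,331) to (432.3,311). These give the bar face directly in the same view as the gauge.

```bash
python3 - <<'E'
from fit import *
c=tuple(np.load("w1.npy",allow_pickle=True))
a=ray(c,[(373.3,306.7),(300,315)],.030);b=ray(c,[(373,301),(299.7,310)],.018);t=ray(c,[(432.3,311),(264.3,331)],.056)
for P in(a,b,t):
    d=P[0]-P[1];print(P.round(4).tolist(),np.linalg.norm(d).round(4),"theta",np.arctan2(-d[0],d[1]).round(4),"mid",P.mean(0).round(4))
st=-.158;n=np.array([np.cos(st),np.sin(st)]);l=np.array([-n[1],n[0]])
for P in(a,b,t):print("x along n",(P[:,:2]@n).round(4),"y",(P[:,:2]@l).round(4))
print("stand est", [ (np.array(o)@n,np.array(o)@l) for o in((.682,.0777),(.6829,.0764),(.6835,.0792))])
g=np.array([.60513,.08577]);print("gauge",g@n,g@l)
s=ctrl.read_state();p=np.array(s["position"]);Rt=np.array(s["tcp_rot"])
th=-.281;gx=np.array([np.cos(th),np.sin(th)]);tg=np.r_[g-.02*gx,.1]
print("hover",tg,"share",Rt.T@(tg-p)/.3,"yaw err",np.degrees(np.arctan2(-Rt[0,1],Rt[1,1])*-1) , np.arctan2(Rt[0,1],Rt[1,1]))
E
```

```text
[[0.6905, 0.1156, 0.03], [0.6785, 0.0425, 0.03]] 0.0741 theta -0.163 mid [0.6845 0.0791 0.03  ]
[[0.6901, 0.117, 0.018], [0.6784, 0.0415, 0.018]] 0.0764 theta -0.1532 mid [0.6842 0.0793 0.018 ]
[[0.6979, 0.1672, 0.056], [0.6731, 0.0103, 0.056]] 0.1588 theta -0.1566 mid [0.6855 0.0888 0.056 ]
x along n [0.6637 0.6633] y [0.2228 0.1487]
x along n [0.663  0.6634] y [0.2241 0.1477]
x along n [0.6629 0.6631] y [0.2749 0.1161]
stand est [(np.float64(0.6612793856952345), np.float64(0.18404038702016853)), (np.float64(0.6623727217109904), np.float64(0.18289818898276397)), (np.float64(0.662524686460827), np.float64(0.18575771808994354))]
gauge 0.5840971211154151 0.1799148768298051
hover [0.58591443 0.09131633 0.1       ] share [-0.00629754 -0.00613087  0.43504631] yaw err 16.35677061753958 0.28547950226953184
```

{"name": "servo_tool", "arguments": {
  "motion": [
    {"offset":[-0.006,-0.006,0.12],"delta_rot":[0,0,0]},
    {"offset":[-0.006,-0.006,0.25],"delta_rot":[0,0,0]},
    {"offset":[-0.006,-0.006,0.38],"delta_rot":[0,0,0]},
    {"offset":[-0.006,-0.006,0.5],"delta_rot":[0,0,0]},
    {"offset":[-0.006,-0.006,0.57],"delta_rot":[0,0,0]}
  ]
}}

```text
time_s: 1.82
position: [0.5834, 0.093, 0.0562]
tcp_rot: [[-0.96, 0.278, -0.004], [0.278, 0.96, -0.0], [0.004, -0.002, -1.0]]
contact_force: [0.5, 0.6, 0.2]
grip_width: 0.0848
grip_force: 0.0
```

{"name": "servo_tool", "arguments": {
  "motion": [
    {"offset":[0,0,0],"delta_rot":[0,0,0]},
    {"offset":[0,0,0],"delta_rot":[0,0,0]},
    {"offset":[0,0,0],"delta_rot":[0,0,0]}
  ]
}}

```text
time_s: 2.07
position: [0.5867, 0.0928, 0.0625]
tcp_rot: [[-0.96, 0.279, 0.003], [0.279, 0.96, 0.0], [-0.002, 0.001, -1.0]]
contact_force: [1.0, 0.4, 0.5]
grip_width: 0.085
grip_force: 0.0
```

```bash
python3 - <<'E'
from h import *
s=ctrl.read_state();p=np.array(s["position"]);Rt=np.array(s["tcp_rot"]);c,im=snap("wrist","w2")
print(p,np.arctan2(Rt[0,1],Rt[1,1]),Rt[:,2],s["contact_force"])
print("share",Rt.T@(np.array([.58591,.09132,.012])-p)/.3)
E
```

```text
[0.58669598 0.09279223 0.06252657] 0.28291363521409607 [ 2.50264278e-03  4.52094555e-04 -9.99996766e-01] [1.00280097 0.42358383 0.46325566]
share [ 0.00152933 -0.0056345   0.16841258]
```

View pics/w2.png

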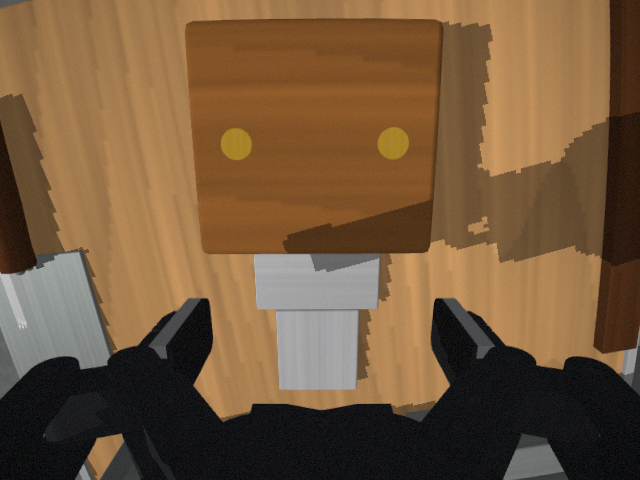

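{"name": "servo_tool", "arguments": {
  "motion": [
    {"offset":[0.002,-0.005,0.04],"delta_rot":[0,0,0]},
    {"offset":[0.002,-0.005,0.08],"delta_rot":[0,0,0]},
    {"offset":[0.002,-0.005,0.12],"delta_rot":[0,0,0]},
    {"offset":[0.002,-0.005,0.15],"delta_rot":[0,0,0]},
    {"offset":[0.002,-0.005,0.165],"delta_rot":[0,0,0]}
  ]
}}

```text
time_s: 2.53
position: [0.584, 0.0904, 0.0084]
tcp_rot: [[-0.96, 0.28, -0.003], [0.28, 0.96, -0.0], [0.003, -0.001, -1.0]]
contact_force: [-0.2, 0.1, 0.1]
grip_width: 0.0849
grip_force: 0.0
```

{"name": "servo_tool", "arguments": {
  "motion": [
    {"offset":[0,0,0],"delta_rot":[0,0,0]},
    {"offset":[0,0,0],"delta_rot":[0,0,0]},
    {"offset":[0,0,0],"delta_rot":[0,0,0]},
    {"offset":[0,0,0],"delta_rot":[0,0,0]}
  ],
  "jaw": 70
}}

```text
time_s: 2.87
position: [0.5854, 0.0906, 0.0112]
tcp_rot: [[-0.96, 0.28, 0.001], [0.28, 0.96, 0.0], [-0.001, 0.0, -1.0]]
contact_force: [-0.3, -0.3, -0.4]
grip_width: 0.0703
grip_force: 0.0
```

```bash
python3 - <<'E'
from h import *
s=ctrl.read_state();p=np.array(s["position"]);Rt=np.array(s["tcp_rot"]);c,im=snap("wrist","w3")
print(p,np.arctan2(Rt[0,1],Rt[1,1]),Rt[:,2],s["contact_force"],s["grip_width"])
print("share",Rt.T@(np.array([.58591,.09132,.012])-p)/.3)
E
```

```text
[0.58536056 0.09058096 0.01118895] 0.284063225645728 [ 5.78496389e-04  8.48581855e-07 -9.99999833e-01] [-0.3451451  -0.2955985  -0.42556651] 0.07032554119445295
share [-0.00106916  0.00287846 -0.00270243]
```

View pics/w3.png

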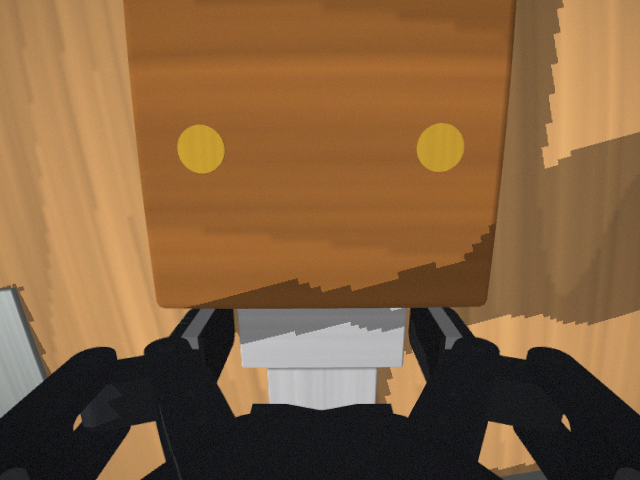

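The fingers straddle the 64 mm plate (cols 237–405) between handle front and step (row 367). Closing.

{"name": "servo_tool", "arguments": {
  "motion": [
    {"offset":[0,0,0],"delta_rot":[0,0,0]},
    {"offset":[0,0,0],"delta_rot":[0,0,0]},
    {"offset":[0,0,0],"delta_rot":[0,0,0]},
    {"offset":[0,0,0],"delta_rot":[0,0,0]},
    {"offset":[0,0,0],"delta_rot":[0,0,0]}
  ],
  "jaw": 60,
  "grip_force": 20
}}

```text
time_s: 3.33
position: [0.586, 0.0908, 0.0122]
tcp_rot: [[-0.96, 0.28, 0.002], [0.28, 0.96, 0.0], [-0.002, 0.001, -1.0]]
contact_force: [0.4, 1.1, 6.2]
grip_width: 0.0632
grip_force: 28.3
```

{"name": "servo_tool", "arguments": {
  "motion": [
    {"offset":[-0.012,0.004,0],"delta_rot":[0,0,-0.032]},
    {"offset":[-0.024,0.008,0],"delta_rot":[0,0,-0.064]},
    {"offset":[-0.036,0.012,0],"delta_rot":[0,0,-0.096]},
    {"offset":[-0.048,0.017,0],"delta_rot":[0,0,-0.128]},
    {"offset":[-0.06,0.021,0],"delta_rot":[0,0,-0.16]}
  ]
}}

```text
time_s: 3.75
position: [0.6031, 0.0916, 0.0122]
tcp_rot: [[-0.988, 0.156, -0.002], [0.156, 0.988, 0.0], [0.002, -0.0, -1.0]]
contact_force: [-12.3, -0.7, 14.1]
grip_width: 0.0632
grip_force: 33.1
```

{"name": "servo_tool", "arguments": {
  "motion": [
    {"offset":[0,0,0],"delta_rot":[0,0,0]},
    {"offset":[0,0,0],"delta_rot":[0,0,0]},
    {"offset":[0,0,0],"delta_rot":[0,0,0]},
    {"offset":[0,0,0],"delta_rot":[0,0,0]}
  ]
}}

```text
time_s: 4.08
position: [0.6039, 0.0916, 0.0122]
tcp_rot: [[-0.988, 0.157, 0.0], [0.157, 0.988, 0.0], [-0.0, 0.0, -1.0]]
contact_force: [-7.1, -0.3, 10.5]
grip_width: 0.0635
grip_force: 30.5
```

```bash
python3 - <<'E'
from h import *
s=ctrl.read_state();p=np.array(s["position"]);Rt=np.array(s["tcp_rot"]);c,im=snap("wrist","w4")
np.save("w4.npy",np.array(list(c),dtype=object),allow_pickle=True)
print(p,np.arctan2(Rt[0,1],Rt[1,1]),Rt[:,2],s["contact_force"],s["grip_width"])
c,im2=snap("top","t4")
a=np.vstack([cv2.resize(im[80:480],(500,312)),cv2.resize(im2[130:282,235:395],(500,280),interpolation=cv2.INTER_CUBIC)]);cv2.imwrite("pics/v4.png",a)
E
```

```text
[0.60385976 0.09163762 0.01221436] 0.15792378272020982 [ 7.63852809e-05  5.76990411e-05 -9.99999995e-01] [-7.14713839 -0.2601015  10.46532441] 0.0634644069389546
```

View pics/v4.png

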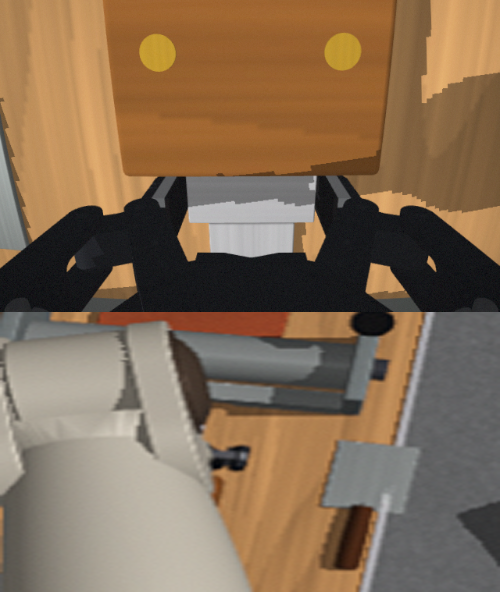

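Gauge is held square in the tool, with step near row 365 in the wrist picture. Measuring its slip relative to the tool.

```bash
cat > meas.py <<'E'
from fit import *
import sys
n=sys.argv[1];c=tuple(np.load(n+".npy",allow_pickle=True));im=cv2.imread(f"pics/{n}.png");hsv=cv2.cvtColor(im,cv2.COLOR_BGR2HSV).astype(int)
# handle front edge (brown->plate) and brass dots
m=((hsv[...,0]>18)&(hsv[...,0]<32)&(hsv[...,1]>170)&(hsv[...,2]>120)).astype(np.uint8)
k,_,st,ce=cv2.connectedComponentsWithStats(cv2.morphologyEx(m,cv2.MORPH_OPEN,np.ones((7,7))));print("dots",[(ce[i].round(1).tolist(),int(st[i,4])) for i in range(1,k) if st[i,4]>300])
v=hsv[...,2]
for q in range(245,405,15):
    d=np.diff(v[300:402,q]); i=np.argsort(-abs(d))[:4]; print(q,[(int(j+300),int(d[j])) for j in i])
E
python3 meas.py w4; python3 - <<'E'
import sys;sys.path.insert(0,".")
E
```

```text
dots [([438.3, 145.7], 1792), ([201.3, 147.2], 1785)]
245 [(344, 51), (345, 21), (365, 21), (305, -9)]
260 [(342, 45), (343, 30), (365, 26), (305, -13)]
275 [(340, 38), (365, -37), (339, 31), (366, 21)]
290 [(338, 49), (337, 27), (364, -25), (366, 21)]
305 [(341, 45), (304, -39), (364, -26), (340, 24)]
320 [(302, -50), (339, 49), (305, 27), (338, 24)]
335 [(337, 57), (300, -50), (364, -35), (305, 25)]
350 [(364, -37), (334, 35), (335, 28), (305, 20)]
365 [(302, -52), (364, -42), (342, 40), (341, 33)]
380 [(300, -57), (343, 42), (364, -40), (344, 29)]
395 [(341, 47), (314, 42), (320, -41), (342, 24)]
```

```bash
python3 - <<'E'
from fit import *
w1=tuple(np.load("w1.npy",allow_pickle=True));w4=tuple(np.load("w4.npy",allow_pickle=True))
def dots(n):
    hsv=cv2.cvtColor(cv2.imread(f"pics/{n}.png"),cv2.COLOR_BGR2HSV).astype(int)
    m=((hsv[...,0]>18)&(hsv[...,0]<32)&(hsv[...,1]>170)&(hsv[...,2]>120)).astype(np.uint8)
    k,_,s,ce=cv2.connectedComponentsWithStats(m);i=sorted([j for j in range(1,k)],key=lambda j:-s[j,4])[:2];return sorted(ce[i].tolist())
rot=lambda a:np.array([[np.cos(a),-np.sin(a)],[np.sin(a),np.cos(a)]])
d1=ray(w1,dots("w1"),.058)[:,:2]; g=(d1-[.60513,.08577])@rot(-.28088);print(dots("w1"),g)
gn=np.array([(g[0,0]+g[1,0])/2,(g[1,1]-g[0,1])/2]);print("dot model",gn)
mod=[(gn[0],-gn[1]),(gn[0],gn[1])]
d4=ray(w4,dots("w4"),.058);t,th,R,e=fit2(mod,d4);print("w4 dots fit",t,th,e)
s=ray(w4,[(260,366),(380,365)],.026)[:,:2];st=-.158;o=np.array([.68407,.07916])
print("step line in stand",(s-o)@rot(st));print("gauge in stand",(t-o)@rot(st),th-st)
E
```

```text
[[282.1445086705202, 143.6878612716763], [355.5, 142.87209302325581]] [[-0.08491223 -0.03091878]
 [-0.08522724  0.02918397]]
dot model [-0.08506974  0.03005138]
w4 dots fit [0.62372055 0.08878219] -0.15080133362459325 [0.07570466 0.07570466]
step line in stand [[-0.06108143 -0.0245267 ]
 [-0.06162093  0.02316753]]
gauge in stand [-6.11117181e-02  6.74947452e-06] 0.007198666375406754
```

Gauge sits 61 mm short of the mark, centred to under 1 mm and square within 0.01 rad. I'll slide in 57 mm, then measure again.

{"name": "servo_tool", "arguments": {
  "motion": [
    {"offset":[-0.02,0,-0.002],"delta_rot":[0,0,0]},
    {"offset":[-0.05,0,-0.002],"delta_rot":[0,0,0]},
    {"offset":[-0.08,0,-0.002],"delta_rot":[0,0,0]},
    {"offset":[-0.11,0,-0.002],"delta_rot":[0,0,0]},
    {"offset":[-0.13,0,-0.002],"delta_rot":[0,0,0]}
  ]
}}

```text
time_s: 4.6
position: [0.642, 0.0857, 0.0122]
tcp_rot: [[-0.988, 0.157, -0.002], [0.157, 0.988, 0.001], [0.002, 0.0, -1.0]]
contact_force: [-11.0, 1.7, 10.9]
grip_width: 0.0635
grip_force: 31.1
```

{"name": "servo_tool", "arguments": {
  "motion": [
    {"offset":[-0.02,0,0],"delta_rot":[0,0,0]},
    {"offset":[-0.04,0,0],"delta_rot":[0,0,0]},
    {"offset":[-0.06,0,0],"delta_rot":[0,0,0]},
    {"offset":[-0.06,0,0],"delta_rot":[0,0,0]},
    {"offset":[-0.06,0,0],"delta_rot":[0,0,0]}
  ]
}}

```text
time_s: 5.02
position: [0.6605, 0.0828, 0.0123]
tcp_rot: [[-0.987, 0.158, 0.0], [0.158, 0.987, 0.0], [0.0, 0.0, -1.0]]
contact_force: [-3.7, 1.3, 5.9]
grip_width: 0.0636
grip_force: 27.7
```

```bash
cat > chk.py <<'E'
from fit import *
import sys
n=sys.argv[1];s=ctrl.read_state();c,im=snap("wrist",n)
hsv=cv2.cvtColor(im,cv2.COLOR_BGR2HSV).astype(int)
m=((hsv[...,0]>18)&(hsv[...,0]<32)&(hsv[...,1]>170)&(hsv[...,2]>120)).astype(np.uint8)
k,_,st,ce=cv2.connectedComponentsWithStats(m);i=sorted(range(1,k),key=lambda j:-st[j,4])[:2];d=sorted(ce[i].tolist())
t,th,R,e=fit2([(-.0851,-.0300),(-.0851,.0300)],ray(c,d,.058))
rot=lambda a:np.array([[np.cos(a),-np.sin(a)],[np.sin(a),np.cos(a)]]);o=np.array([.68407,.07916])
print("dots",np.round(d,1).tolist(),"gauge in stand mm",(1e3*(t-o)@rot(-.158)).round(2),"yaw",round(th+.158,4),e.round(2))
print("tcp in stand mm",(1e3*(np.array(s["position"])[:2]-o)@rot(-.158)).round(2),s["position"][2],s["contact_force"],s["grip_width"],s["time_s"])
E
python3 chk.py w5
```

```text
dots [[201.6, 147.1], [438.5, 145.7]] gauge in stand mm [-3.8  0.2] yaw 0.0064 [0.13 0.13]
tcp in stand mm [-23.87  -0.12] 0.012264001370050157 [-3.69175761  1.29125288  5.90233482] 0.06360360980450111 5.0167
```

View pics/w5.png

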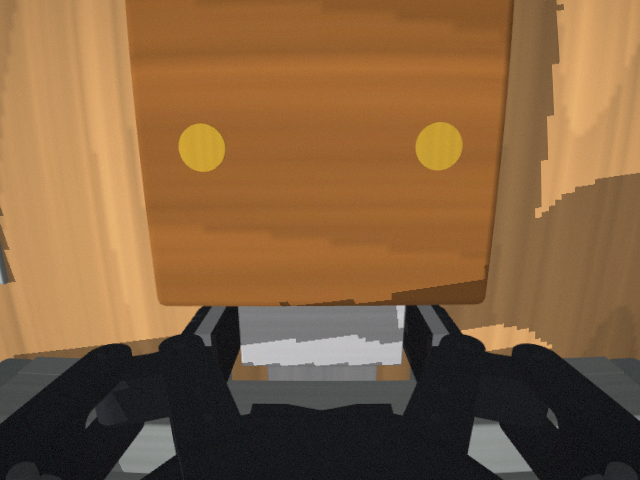

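The tongue is entering under the bar: step at row 366, bar's lower front edge at row ~380. Checking both in the same view.

```bash
python3 - <<'E'
from fit import *
c=cal("wrist");im=cv2.imread("pics/w5.png");v=cv2.cvtColor(im,cv2.COLOR_BGR2HSV)[...,1].astype(int);g=cv2.cvtColor(im,cv2.COLOR_BGR2GRAY).astype(int)
for q in(242,250,260,385,395,402):print(q,v[358:390:2,q].tolist())
for q in(290,320,350):print(q,g[358:390,q].tolist())
rot=lambda a:np.array([[np.cos(a),-np.sin(a)],[np.sin(a),np.cos(a)]]);o=np.array([.68407,.07916])
for nm,px,z in(("bar",[(250,380.5),(400,379.5)],.030),("bar18?",[(250,380.5),(400,379.5)],.018),("step",[(250,365.5),(395,364)],.026)):
    print(nm,(1e3*(ray(c,px,z)[:,:2]-o)@rot(-.158)).round(2).tolist())
E
```

```text
242 [1, 2, 15, 54, 130, 133, 133, 137, 131, 123, 131, 69, 10, 6, 6, 9]
250 [1, 4, 4, 0, 132, 124, 125, 129, 131, 124, 127, 74, 0, 6, 3, 0]
260 [4, 3, 4, 3, 125, 132, 135, 130, 132, 128, 125, 85, 10, 6, 9, 3]
385 [1, 7, 3, 3, 130, 130, 125, 130, 130, 129, 125, 83, 9, 6, 9, 9]
395 [5, 0, 3, 2, 133, 131, 126, 134, 132, 130, 132, 71, 12, 15, 6, 9]
402 [73, 109, 108, 134, 128, 132, 125, 136, 129, 128, 135, 56, 12, 6, 3, 9]
290 [190, 192, 190, 192, 192, 193, 193, 132, 116, 119, 121, 123, 123, 117, 120, 119, 123, 121, 123, 122, 119, 119, 111, 80, 80, 82, 81, 86, 85, 84, 82, 81]
320 [188, 189, 189, 190, 191, 189, 190, 135, 113, 120, 122, 122, 121, 122, 120, 121, 123, 121, 120, 122, 121, 121, 115, 82, 81, 81, 83, 82, 83, 86, 83, 82]
350 [188, 189, 190, 190, 187, 188, 187, 148, 121, 122, 121, 123, 122, 124, 123, 123, 122, 124, 122, 121, 122, 124, 115, 84, 80, 84, 84, 84, 86, 81, 81, 86]
bar [[0.18, -27.88], [-0.3, 30.81]]
bar18? [[8.87, -30.56], [8.34, 33.77]]
step [[-3.96, -28.35], [-4.7, 29.32]]
```

{"name": "servo_tool", "arguments": {
  "motion": [
    {"offset":[-0.007,0,0],"delta_rot":[0,0,0.006]},
    {"offset":[-0.014,0,0],"delta_rot":[0,0,0.006]},
    {"offset":[-0.014,0,0],"delta_rot":[0,0,0.006]},
    {"offset":[-0.014,0,0],"delta_rot":[0,0,0.006]},
    {"offset":[-0.014,0,0],"delta_rot":[0,0,0.006]}
  ]
}}

```text
time_s: 5.48
position: [0.664, 0.0822, 0.0123]
tcp_rot: [[-0.987, 0.162, -0.001], [0.162, 0.987, 0.0], [0.001, 0.0, -1.0]]
contact_force: [-6.2, 0.7, 7.9]
grip_width: 0.0631
grip_force: 28.7
```

```bash
cat >> chk.py <<'E'
g=cv2.cvtColor(im,cv2.COLOR_BGR2GRAY).astype(int)
f=lambda q,a,b:a+int(np.argmin(np.diff(g[a:b,q])))+.7
P=[];Q=[]
for q in(285,350):
    r=np.argsort(np.diff(g[355:392,q]))[:4]+355; print(q,[(int(a),int(g[a+1,q]-g[a,q])) for a in r])
E
python3 chk.py w6
```

```text
dots [[201.7, 146.9], [438.4, 145.6]] gauge in stand mm [-0.27  0.05] yaw 0.0013 [0.12 0.12]
tcp in stand mm [-20.34  -0.13] 0.012255735643302759 [-6.24249184  0.72263486  7.90806597] 0.06311462329011562 5.4833
285 [(357, -38), (358, -32), (372, -30), (364, -10)]
350 [(357, -43), (358, -31), (372, -27), (371, -13)]
```

{"name": "servo_tool", "arguments": {
  "motion": [
    {"offset":[-0.002,0,0],"delta_rot":[0,0,0]},
    {"offset":[-0.002,0,0],"delta_rot":[0,0,0]},
    {"offset":[-0.002,0,0],"delta_rot":[0,0,0]},
    {"offset":[-0.002,0,0],"delta_rot":[0,0,0]}
  ]
}}

```text
time_s: 5.87
position: [0.664, 0.0822, 0.0122]
tcp_rot: [[-0.987, 0.162, -0.002], [0.162, 0.987, 0.001], [0.002, 0.0, -1.0]]
contact_force: [-8.7, 1.4, 9.2]
grip_width: 0.0631
grip_force: 29.6
```

{"name": "servo_tool", "arguments": {
  "motion": [
    {"offset":[0,0,0],"delta_rot":[0,0,0]},
    {"offset":[0,0,0],"delta_rot":[0,0,0]},
    {"offset":[0,0,0],"delta_rot":[0,0,0]},
    {"offset":[0,0,0],"delta_rot":[0,0,0]},
    {"offset":[0,0,0],"delta_rot":[0,0,0]}
  ],
  "jaw": 78
}}

```text
time_s: 6.28
position: [0.6652, 0.0818, 0.0112]
tcp_rot: [[-0.987, 0.162, -0.0], [0.162, 0.987, -0.0], [0.0, -0.0, -1.0]]
contact_force: [0.3, 0.3, 0.2]
grip_width: 0.0781
grip_force: 0.0
```

```bash
python3 chk.py w7; python3 - <<'E'
from h import *
c=cal("wrist");rot=lambda a:np.array([[np.cos(a),-np.sin(a)],[np.sin(a),np.cos(a)]]);o=np.array([.68407,.07916])
g=cv2.cvtColor(cv2.imread("pics/w7.png"),cv2.COLOR_BGR2GRAY)
for q in(250,290,320,350,395):print(q,g[354:378,q].tolist())
for r in(362,364,366,370,372):print(r,[(1e3*(ray(c,[(320,r)],z)[0,:2]-o)@rot(-.158)).round(1)[0] for z in(.026,.030)])
E
```

```text
dots [[200.7, 142.6], [440.6, 141.1]] gauge in stand mm [-0.07  0.05] yaw 0.0017 [0.12 0.12]
tcp in stand mm [-19.02  -0.36] 0.011227490510095393 [0.27370943 0.30960038 0.17879806] 0.07807102081551125 6.2833
285 [(356, -44), (357, -30), (371, -28), (370, -11)]
350 [(355, -38), (356, -34), (371, -21), (370, -20)]
250 [122, 118, 123, 116, 121, 120, 122, 120, 121, 122, 115, 101, 101, 102, 99, 98, 98, 89, 81, 83, 81, 78, 83, 86]
290 [195, 191, 155, 121, 118, 120, 121, 120, 122, 122, 116, 114, 120, 121, 119, 121, 124, 111, 80, 81, 82, 79, 84, 86]
320 [194, 189, 158, 116, 120, 118, 118, 119, 119, 119, 107, 113, 119, 121, 122, 122, 122, 101, 83, 81, 81, 82, 82, 86]
350 [187, 189, 151, 117, 117, 119, 116, 120, 117, 115, 112, 119, 123, 123, 123, 122, 123, 103, 82, 84, 83, 78, 84, 87]
395 [188, 129, 116, 115, 117, 116, 117, 113, 116, 111, 109, 110, 111, 110, 109, 109, 101, 89, 80, 80, 86, 84, 85, 84]
362 [np.float64(-1.6), np.float64(-4.2)]
364 [np.float64(-0.7), np.float64(-3.3)]
366 [np.float64(0.3), np.float64(-2.4)]
370 [np.float64(2.1), np.float64(-0.6)]
372 [np.float64(3.0), np.float64(0.3)]
```

Step is level with the bar face within about 0.5 mm, yaw about 0.002 rad. Withdrawing straight up, then a check.

{"name": "servo_tool", "arguments": {
  "motion": [
    {"offset":[0,0,-0.04],"delta_rot":[0,0,0]},
    {"offset":[0,0,-0.12],"delta_rot":[0,0,0]},
    {"offset":[0,0,-0.24],"delta_rot":[0,0,0]},
    {"offset":[0,0,-0.37],"delta_rot":[0,0,0]},
    {"offset":[0,0,-0.5],"delta_rot":[0,0,0]}
  ]
}}

```text
time_s: 6.75
position: [0.6646, 0.0818, 0.1638]
tcp_rot: [[-0.987, 0.162, -0.0], [0.162, 0.987, -0.0], [0.0, -0.0, -1.0]]
contact_force: [0.8, -0.3, -0.3]
grip_width: 0.078
grip_force: 0.0
```

{"name": "servo_tool", "arguments": {
  "motion": [
    {"offset":[0.1,0,-0.1],"delta_rot":[0,0,0]},
    {"offset":[0.2,0,-0.15],"delta_rot":[0,0,0]},
    {"offset":[0.25,0,-0.2],"delta_rot":[0,0,0]},
    {"offset":[0.25,0,-0.2],"delta_rot":[0,0,0]},
    {"offset":[0.25,0,-0.2],"delta_rot":[0,0,0]}
  ]
}}

```text
time_s: 7.17
position: [0.5913, 0.0943, 0.2238]
tcp_rot: [[-0.987, 0.162, 0.004], [0.162, 0.987, 0.001], [-0.004, 0.001, -1.0]]
contact_force: [0.1, 0.4, -0.5]
grip_width: 0.0782
grip_force: 0.0
```

```bash
python3 chk.py w8
```

```text
dots [[285.3, 231.2], [355.9, 230.6]] gauge in stand mm [-0.05  0.2 ] yaw 0.0045 [0. 0.]
tcp in stand mm [-94.03   0.31] 0.22376797934704815 [ 0.08637672  0.44187619 -0.48164673] 0.0782473124717176 7.1667
285 [(381, -3), (386, -3), (360, -2), (364, -2)]
350 [(389, -4), (382, -3), (384, -2), (357, -2)]
```

View pics/w8.png

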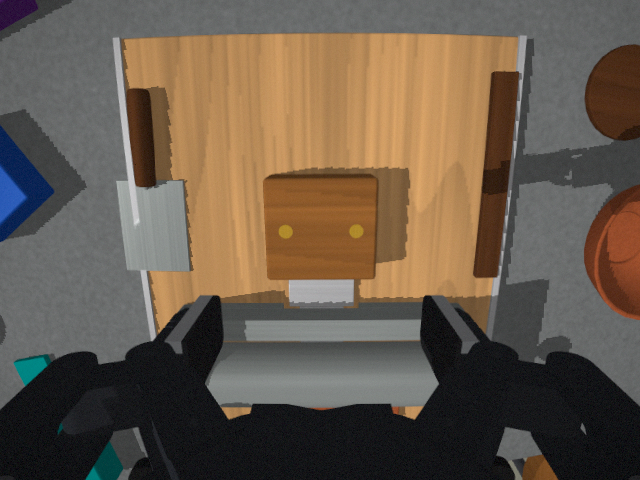

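The gauge lies square at the bar, handle at (265–377, 175–278), with the tongue under the bar and knife and strip in place. Handing in.

```bash
python3 -c "
from bench import ctrl;print(ctrl.finish_job())"
```

```text
the job is handed in; nothing more can be done
None
```

I slid the gauge in until its step was level with the bar's front face, within about 0.5 mm by the wrist camera and square within about 0.005 rad; nothing else was touched that I saw, though the tile was largely hidden in the last view, and the job was handed in about 7 s in.

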